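Free the catch of the sample cabinet and open its door

ROBOT

A 6-joint arm with a two-finger parallel gripper is mounted at the origin on the work surface. World frame = base frame: x ahead of the robot, y to its left, z up, the work surface at z = 0. Lengths are in m, angles in rad, forces in N, time in s.
With the tool pointing down it reaches from about 0.35 to 1 m from the base axis. Payload 7.1 kg.
Tool frame: the origin (TCP) lies at the very end of the fingers, on their centre line; the grasp point (between the pads) lies 19 mm behind it; z points along the fingers, y is the line along which they close (so a half turn about z gives the same grasp; the last joint's range is limited). The gripper opens to 85 mm and grips with 20 to 120 N. Pads are 22 mm wide; open, the fingers measure 114 mm over their backs; the gripper's body (76 mm by 85 mm) begins 54 mm behind the grasp point. The pads swing forward as they close: fully open they stand 13 mm farther back than shut.
Start: joints at [-1.266, 0.423, 1.63, -0, 1.089, -0.019], TCP at [0.199, -0.592, 0.231] pointing down, gripper open.
Joint ranges: [-3, 3], [-0.9, 2.11], [0.09, 2.58], [-1.31, 4.45], [0.11, 2.69], [-2.54, 2.54]. Speed limits (rad/s): [2.39, 2.39, 3.01, 3.14, 3.14, 3.14].

INTERFACE

Orientations are given as a rotation vector (axis times angle).
In Python, from rig import manip gives the robot as it stands.
- The arm moves only by the tool play_rows, never from a script. Its arguments are lists of equal length, an entry for each row: "offset": the shift along the tool's x, y, z scaled (see below), a list of three; "yaw": the turn about the tool's z scaled (see below); "hand": the closure, from -1 (fully open) to 1 (shut). In form: {"offset": [[x, y, z], ...], "yaw": [yaw, ...], "hand": [hand, ...]}. A call has 1 to 8 rows; each row shifts and turns the commanded pose from where the row before left it, along the tool's axes as they then stand; what a row does not reach is not made up. The controller multiplies each number of a shift by 0.15 m and each number of a turn by 4 degrees. A row lasts 1/8 s, in which the tool goes at most 62.5 mm and 10.7 degrees, less where a joint would pass 70% of its speed; a pose out of reach is approached as far as the arm can. A call with a number of a shift or a turn outside -1 to 1 is refused whole. A call with a gripper value outside its range is refused whole. The fingers move at their own pace and stop on an object; the grip force is fixed at half the most. Time passes only in rows, so rows that do not move let the fingers close. It gives the time, the measured TCP pose, the force, the opening and the grip force at its end, in the units of the state.
- manip.get_state(): the state, without advancing time (a new reading comes with each control period).
- manip.snapshot(name): name is "scene" or "top"; returns the picture (420x560x3 uint8, red, green, blue); there is no depth.
- manip.calibration(name): a dict with "fx", "fy", "cx", "cy" (pixels), "R" (3x3) and "t" (3): a world point X has camera coordinates R X + t. Camera axes: x right, y down, z forward; pixel columns grow to the right and rows downward; lengths in m; the calibration is good to about 2 mm. A picture is of the moment at which its call begins. calibration takes no time and is no camera call.
- manip.finish_job(): hands the job in; it is judged then, once.
The state is a dict: "time_s": time; "joints": joint angles; "joint_vel": joint speeds; "effort": joint torques, N m; "ee_pos": TCP position; "ee_rot": TCP orientation; "contact_force": force on the tool from outside, world axes, zero at the start; "ft_torque": the same for the moment, N m; "opening": finger opening in m; "grasp_force": force on a finger pad.
Only numpy, scipy, OpenCV 4.12 (cv2) and the standard library are available. Lean on these libraries where they do the work, as an engineer would, in place of code of your own. Each camera call takes 0.05 s, during which the arm holds its last target. There are 200 camera calls.

TASK

Open the little white sample cabinet. Pull its door by the handle, gently, until the safety hook inside catches it ajar, then reach down into the gap behind the door, press the red sprung hook down lightly, no further than it takes to slip free (do not jam it down on its stop), and swing the door wide open, at least 75 degrees, without flinging it. Leave the door standing open and everything else on the bench and on the cabinet where it is.

Things in the scene. Friction and masses are not known exactly. Their poses are not given: they have to be found in the camera images.
- cabinet: White sheet-metal box standing on the bench, fixed, 220 deep (x) x 260 wide (y) x 170 high. Origin: centre of its underside. Its -x side, towards the robot, is open and covered by the door; +y is the hinge side, z up. The carcass front edge lies 110 mm towards -x of the origin; the top is a 6 mm sheet ending at that edge.
- door (a joint): Opening angle of the door, rad: 0 shut, up to 1.75. The door is hinged at the cabinet's +y side; its free edge swings out towards the robot, clockwise seen from above. Stiff hinge (about 0.12 N m): it stays where it is left. At the start it is shut or nearly so. Pulled open, it comes up against the safety hook at about 0.18 rad.
- door_hinge (a point): Point on the upright hinge line, at the height of the door's top edge (168 mm). The door is a white panel with a plum stripe, 250 wide, 14 thick: it reaches 7 mm to either side of the plane through this line. Shut, its back lies on the cabinet's front edge.
- door_handle (a point): Steel handle: upright round bar, 12 diameter, outside the door, its axis 43 mm out from the door's middle plane (30 mm clear behind it), 200 mm from the hinge line. The bar runs from 70 to 158 mm above the bench; this point is on its axis at 146 mm and swings with the door. It can be pinched from above, fingers to its left and right.
- gap (a point): Point on the cabinet's front top edge, 170 mm above the bench, in front of the hook. Once the door is ajar on its catch, a gap about 34 mm wide opens here between this edge and the door's back, narrowing towards the hinge; the hook's arm crosses it 27 mm below.
- hook: Red plastic hook on the door's back: a level arm 24 wide, 8 thick, standing out 67 mm from the door's back into the cabinet. Origin: the spot to press, on the arm's upper face, 17 mm behind the door's back, 190 mm from the hinge line, 143 mm above the bench at rest. Swings with the door, slides straight down when pressed, springs back. x: from the door into the cabinet; z up.
- hook_barb (a point): Top of the 20 mm high barb at the hook's end, 64 to 74 mm behind the hinge plane. It catches behind a steel keeper under the cabinet's top. The keeper's height is not measured and differs: the hook comes free when pressed down by 4 to 19 mm and meets a hard stop 2 mm later. Keep it down until the door has moved on 20 mm at the hook (to about 0.3 rad).
- hook_spring (a point): Foot of the hook's spring. It takes about 4 N to start, plus 0.3 N per mm. Find the point by feel: press 1 mm at a time, then try the door with a light pull (about 5 N) on its back near the hook; when the door gives way the hook is free. The hook breaks above 16 N from the fingers, or 40 N from all that touches it (yanked against its catch or jammed on its stop).
- amber_jar: Amber jar with white cap, 48 diameter, 65 high, standing on top of the cabinet, about in its middle; leave alone. Origin: centre of its underside.
- beaker: Empty glass beaker, 70 diameter, 90 high; leave alone. Origin: centre of its underside.
- amber_bottle: Amber bottle, 70 diameter, 160 high; leave alone. Origin: centre of its underside.
- white_bottle: White plastic bottle with blue cap, 56 diameter, 110 high; leave alone. Origin: centre of its underside.
- dish: White ceramic bowl, 100 diameter, 35 high; leave alone. Origin: centre of its underside.
- vial: Small amber vial, 30 diameter, 50 high; leave alone. Origin: centre of its underside.
- spatula: Flat steel spatula with a wooden handle, 180 long, lying on the bench; leave alone. Origin: middle of its underside.

How it is judged:
On the way, in this order (a step that is already met when the one before it is completed fails the run):
1. the door has been pulled ajar and stands caught by the hook (0.14 to 0.24 rad) (value of joint door between 0.14 and 0.24 rad), for 0.2 s.
2. the hook has been pressed down with the fingers (contact force between the fingers and hook above 2 N), for 0.1 s.
3. the door has come free of the hook (beyond 0.35 rad) (value of joint door above 0.35 rad), for 0.1 s.
At the end, for the whole second after the job is handed in: The door stands open by at least 1.3 rad (75 degrees) and at rest (value of joint door above 1.3 rad and velocity of joint door between -0.05 and 0.05 rad/s); the robot touches nothing.
It fails at once if the hook pressed with more than 16 N by the fingers (contact force between the fingers and hook above 16 N).
It fails at once if the hook loaded with more than 40 N by all that touches it (contact force between hook and anything else above 40 N).
It fails at once if the door flung open (faster than 2.5 rad/s) (velocity of joint door above 2.5 rad/s).
It fails at once if something else on the bench or the cabinet moved by more than 25 mm or tipped (distance of any of amber_jar, beaker, amber_bottle, white_bottle, dish, vial, spatula from where it was at the start of the episode above 0.025 m or angle between any of amber_jar, beaker, amber_bottle, white_bottle, dish, vial's own z axis and vertical above 0.5 rad).
It also fails if it takes over 70 s, if anything falls off the work surface, if the arm or the gripper's body presses on something with over 40 N, if the wrist force passes 120 N, or if a joint passes its speed limit or range.

## Working session

There is one attempt and no reset: what is moved stays moved. The work goes in short steps, Python scripts to look and compute and a tool call to move; the robot and the scene stay as the last step left them, time stands still between calls to the robot, and variables do not carry over. Pictures are saved under pics/ and viewed, at most 10 in all, crops included, and the job is handed in when it is done.

Besides the shell and the picture viewer there is one more tool, called after "Call:" in YAML: its name, and indented under it one key for each argument. play_rows: Moves the arm, as the interface text tells. Its arguments: {"type":"object","properties":{"offset":{"type":"array"},"yaw":{"type":"array"},"hand":{"type":"array"}},"required":["offset","yaw","hand"]}

```bash
mkdir -p pics; ls
python3 - <<'E'
from rig import manip
import cv2,numpy as np
for n in("scene","top"):
    im=manip.snapshot(n); cv2.imwrite(f"pics/{n}0.png",im[:,:,::-1])
    c=manip.calibration(n); print(n,c)
print(manip.get_state())
E
```

```text
pics
scene {'fx': 431.7514868018394, 'fy': 431.7514868018394, 'cx': 278.99326219755386, 'cy': 213.78935803308332, 'R': array([[ 0.678699  ,  0.73434381, -0.01033571],
       [ 0.37797333, -0.36132971, -0.85239486],
       [-0.62968549,  0.57461292, -0.52279649]]), 't': array([-0.38063247, -0.09624448,  1.52363049])}
top {'fx': 536.1980699703826, 'fy': 536.1980699703826, 'cx': 274.0604129792838, 'cy': 204.8085690580265, 'R': array([[ 2.60511358e-04, -9.99984830e-01,  5.50203484e-03],
       [-9.85223215e-01, -1.19901943e-03, -1.71271071e-01],
       [ 1.71275070e-01, -5.37611439e-03, -9.85208581e-01]]), 't': array([-0.00182575,  0.53677789,  1.73566283])}
{'time_s': 0.1, 'joints': array([-1.26601318e+00,  4.23777383e-01,  1.63066633e+00,  5.16715411e-06,
        1.08861563e+00, -1.90361678e-02]), 'joint_vel': array([ 1.46493391e-03, -1.86624022e-03, -3.30274948e-03, -2.25160080e-03,
       -4.64524685e-05, -2.18641735e-03]), 'effort': array([-2.99738815e-05, -5.58425796e+01, -2.82444316e+01, -1.95263351e-05,
        2.98457395e-03,  2.97151223e-05]), 'ee_pos': array([ 0.19871322, -0.59200819,  0.23059461]), 'ee_rot': array([-3.09907170e+00, -5.06196871e-01,  3.20780920e-04]), 'contact_force': array([-0.58770741, -1.04825231,  0.1034524 ]), 'ft_torque': array([ 0.01229842,  0.03595521, -0.03828426]), 'grasp_force': 0.0, 'opening': 0.08550790526786486}
```

View pics/scene0.png

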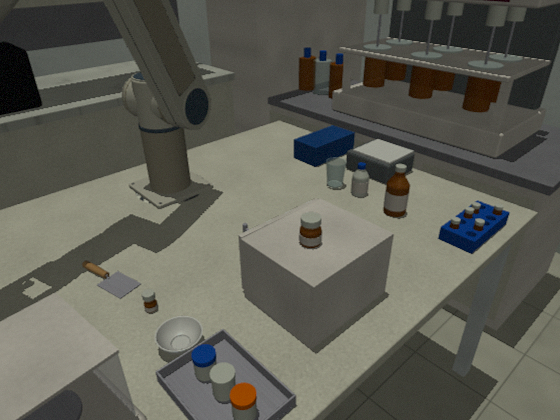

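View pics/top0.png

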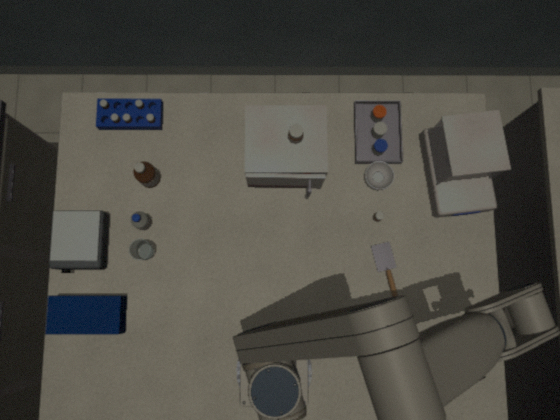

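The scene view shows the cabinet from behind and to the side. In the top view its roof spans about cols 245–327, rows 106–177, with the door along rows 178–187 and the handle near (310,187). I'll enlarge the top view.

```bash
cat > h.py <<'E'
from rig import manip
import cv2,numpy as np
from scipy.spatial.transform import Rotation as Ro
def ray(n,uv,z):
    c=manip.calibration(n);d=c["R"].T@np.array([(uv[0]-c["cx"])/c["fx"],(uv[1]-c["cy"])/c["fy"],1]);o=-c["R"].T@c["t"]
    return o+d*(z-o[2])/d[2]
def proj(n,X):
    c=manip.calibration(n);p=c["R"]@np.asarray(X)+c["t"];return c["fx"]*p[0]/p[2]+c["cx"],c["fy"]*p[1]/p[2]+c["cy"]
def crop(n,name,x0,y0,x1,y1,s):
    im=manip.snapshot(n)[y0:y1,x0:x1,::-1];im=cv2.resize(im,None,fx=s,fy=s,interpolation=cv2.INTER_CUBIC)
    im=np.clip(im*1.6,0,255).astype(np.uint8);cv2.imwrite(name,im)
E
python3 - <<'E'
from h import *
crop("top","pics/c1.png",235,95,345,205,5)
for uv,z in [((246,106),.17),((327,106),.17),((328,177),.17),((245,177),.17),((310,181),.146)]: print(uv,ray("top",uv,z).round(4))
E
```

```text
(246, 106) [0.8351 0.0889 0.17  ]
(327, 106) [ 0.8357 -0.1697  0.17  ]
(328, 177) [ 0.6035 -0.169   0.17  ]
(245, 177) [0.6031 0.0898 0.17  ]
(310, 181) [ 0.596  -0.1144  0.146 ]
```

View pics/c1.png

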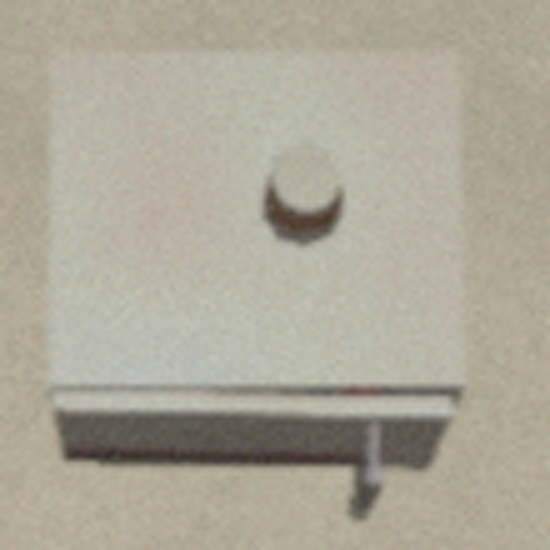

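Run:
```python
from h import *
P=lambda u,v,z:print((u,v),ray("top",(235+u/5,95+v/5),z).round(4))
for u,v in [(48,50),(460,50),(48,386),(462,388)]:P(u,v,.17)
print("door top front edge/back edge L, R")
P(55,410,.168);P(55,391,.168);P(453,417,.168);P(456,398,.168)
print("handle");P(372,483,.158);P(360,515,.07);P(375,425,.15)
print("hook red");P(355,392,.143)
print(ray("top",(235+303/5,95+175/5),.235))
```

```text
(48, 50) [0.8385 0.0934 0.17  ]
(460, 50) [ 0.8391 -0.1698  0.17  ]
(48, 386) [0.6185 0.0912 0.17  ]
(462, 388) [ 0.6176 -0.1673  0.17  ]
door top front edge/back edge L, R
(55, 410) [0.6036 0.0868 0.168 ]
(55, 391) [0.6157 0.0869 0.168 ]
(453, 417) [ 0.5995 -0.1616  0.168 ]
(456, 398) [ 0.6117 -0.1637  0.168 ]
handle
(372, 483) [ 0.5594 -0.1113  0.158 ]
(360, 515) [ 0.5555 -0.1096  0.07  ]
(375, 425) [ 0.5983 -0.1142  0.15  ]
hook red
(355, 392) [ 0.6213 -0.1022  0.143 ]
[ 0.73493159 -0.06583575  0.235     ]
```

Call:
play_rows:
  offset:
    - [0,0,0]
    - [0,0,0]
    - [0,0,0]
    - [0,0,0]
    - [0,0,0]
    - [0.2,-0.26,0]
    - [0.2,-0.26,0]
    - [0.2,-0.26,0]
  yaw: [0.928,0.928,0.928,0.928,0.928,0,0,0]
  hand: [-1,-1,-1,-1,-1,-1,-1,-1]

```text
time_s: 1.15
ee_pos: [0.2894, -0.4742, 0.2311]
ee_rot: [-3.141, 0.001, 0.0]
contact_force: [0.9, 0.1, 0.2]
opening: 0.0853
grasp_force: 0.0
```

Call:
play_rows:
  offset:
    - [0.227,-0.301,0]
    - [0.227,-0.301,0]
    - [0.227,-0.301,0]
    - [0.227,-0.301,0]
    - [0.227,-0.301,0]
    - [0.227,-0.301,0]
    - [0.227,-0.301,0]
    - [0.227,-0.301,0]
  yaw: [0,0,0,0,0,0,0,0]
  hand: [-1,-1,-1,-1,-1,-1,-1,-1]

```text
time_s: 2.15
ee_pos: [0.5622, -0.1127, 0.2312]
ee_rot: [3.142, -0.0, -0.0]
contact_force: [0.9, -0.7, 0.5]
opening: 0.0854
grasp_force: 0.0
```

Call:
play_rows:
  offset:
    - [0,0,0]
    - [0,0,0]
  yaw: [0,0]
  hand: [-1,-1]

```text
time_s: 2.4
ee_pos: [0.5608, -0.1142, 0.2309]
ee_rot: [3.142, 0.001, -0.002]
contact_force: [-0.1, -0.5, -0.1]
opening: 0.0854
grasp_force: 0.0
```

Run:
```python
from h import *
crop("scene","pics/s1.png",180,130,340,250,5)
crop("top","pics/t1.png",235,95,345,205,5)
```

```text
(no output)
```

View pics/s1.png

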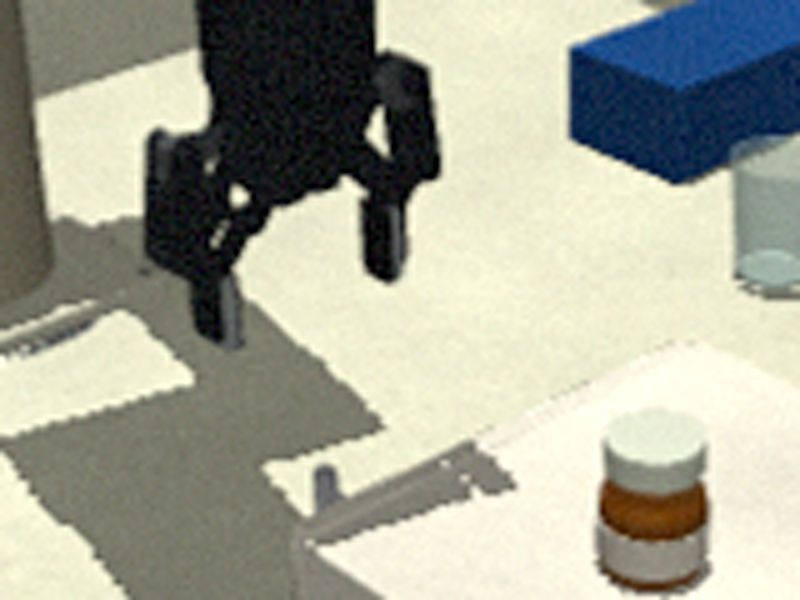

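The handle's top end is at about px (245,224), below the fingers. I'll check it against the estimate by projecting that estimate into this view.

Run:
```python
from h import *
print(proj("scene",[.561,-.113,.158]),ray("scene",(245,224),.158),proj("scene",[.561,-.114,.158]))
```

```text
(np.float64(243.32665291456095), np.float64(223.05482703666172)) [ 0.56696135 -0.1127257   0.158     ] (np.float64(242.99645757640477), np.float64(223.21264133294167))
```

Call:
play_rows:
  offset:
    - [0,0,0.1]
    - [0,0,0.1]
    - [0,0,0.1]
  yaw: [0,0,0]
  hand: [-1,-1,-1]

```text
time_s: 2.88
ee_pos: [0.5607, -0.1147, 0.1848]
ee_rot: [-3.141, 0.001, 0.002]
contact_force: [-0.1, -0.1, -0.3]
opening: 0.0853
grasp_force: 0.0
```

Call:
play_rows:
  offset:
    - [0,0,0.13]
    - [0,0,0.13]
    - [0,0,0.12]
    - [0,0,0]
    - [0,0,0]
    - [0,0,0]
    - [0,0,0]
    - [0,0,0]
  yaw: [0,0,0,0,0,0,0,0]
  hand: [-1,-1,-1,-1,0.4,0.6,0.8,1]

```text
time_s: 3.88
ee_pos: [0.562, -0.1128, 0.1299]
ee_rot: [-3.139, 0.003, -0.003]
contact_force: [9.9, 43.1, 3.7]
opening: 0.0122
grasp_force: 21.3
```

Call:
play_rows:
  offset:
    - [0,0,0]
    - [0,0,0]
  yaw: [0,0]
  hand: [1,1]

```text
time_s: 4.12
ee_pos: [0.5625, -0.1119, 0.1301]
ee_rot: [-3.138, 0.001, -0.004]
contact_force: [2.8, 13.3, 3.0]
opening: 0.0096
grasp_force: 58.5
```

Call:
play_rows:
  offset:
    - [-0.02,-0.012,0]
    - [-0.025,-0.008,0]
    - [-0.025,-0.007,0]
    - [-0.025,-0.006,0]
    - [-0.025,-0.005,0]
  yaw: [0.25,0.3,0.3,0.3,0.3]
  hand: [1,1,1,1,1]

```text
time_s: 4.75
ee_pos: [0.5447, -0.1065, 0.1301]
ee_rot: [-3.136, 0.161, -0.004]
contact_force: [3.7, 9.4, 1.5]
opening: 0.0099
grasp_force: 58.8
```

Call:
play_rows:
  offset:
    - [-0.02,-0.003,0]
    - [-0.02,-0.003,0]
    - [-0.015,-0.002,0]
  yaw: [0.25,0.25,0.2]
  hand: [1,1,1]

```text
time_s: 5.12
ee_pos: [0.537, -0.1037, 0.1301]
ee_rot: [-3.13, 0.237, -0.005]
contact_force: [5.1, 12.9, 2.4]
opening: 0.0099
grasp_force: 58.8
```

Call:
play_rows:
  offset:
    - [-0.01,-0.003,0]
    - [-0.01,-0.004,0]
  yaw: [0.15,0.1]
  hand: [1,1]

```text
time_s: 5.38
ee_pos: [0.5342, -0.1025, 0.1301]
ee_rot: [-3.128, 0.264, -0.005]
contact_force: [3.4, 9.3, 0.4]
opening: 0.0103
grasp_force: 58.8
```

Call:
play_rows:
  offset:
    - [0,0,0]
    - [0,0,0]
  yaw: [0,0]
  hand: [1,1]

```text
time_s: 5.62
ee_pos: [0.534, -0.1025, 0.1301]
ee_rot: [-3.128, 0.263, -0.004]
contact_force: [4.6, 11.1, 1.7]
opening: 0.0098
grasp_force: 58.9
```

Call:
play_rows:
  offset:
    - [-0.009,-0.003,0]
    - [0,0,0]
  yaw: [0.1,0]
  hand: [1,1]

```text
time_s: 5.88
ee_pos: [0.5328, -0.1019, 0.1301]
ee_rot: [-3.127, 0.274, -0.004]
contact_force: [2.8, 11.1, 2.4]
opening: 0.0097
grasp_force: 58.9
```

Call:
play_rows:
  offset:
    - [-0.007,-0.002,0]
    - [0,0,0]
  yaw: [0.05,0]
  hand: [1,1]

```text
time_s: 6.12
ee_pos: [0.5319, -0.1016, 0.1301]
ee_rot: [-3.127, 0.28, -0.005]
contact_force: [4.2, 10.4, 1.5]
opening: 0.0098
grasp_force: 58.8
```

Call:
play_rows:
  offset:
    - [-0.007,-0.002,0]
    - [0,0,0]
  yaw: [0.05,0]
  hand: [1,1]

```text
time_s: 6.38
ee_pos: [0.5309, -0.1012, 0.13]
ee_rot: [-3.127, 0.285, -0.005]
contact_force: [3.3, 9.3, 1.5]
opening: 0.01
grasp_force: 58.8
```

Call:
play_rows:
  offset:
    - [-0.007,-0.002,0]
    - [0,0,0]
  yaw: [0.05,0]
  hand: [1,1]

```text
time_s: 6.62
ee_pos: [0.5303, -0.1009, 0.1301]
ee_rot: [-3.126, 0.291, -0.006]
contact_force: [5.2, 9.3, 0.1]
opening: 0.0102
grasp_force: 58.6
```

Call:
play_rows:
  offset:
    - [-0.007,-0.002,0]
    - [0,0,0]
  yaw: [0,0]
  hand: [1,1]

```text
time_s: 6.88
ee_pos: [0.5302, -0.1008, 0.1301]
ee_rot: [-3.127, 0.291, -0.009]
contact_force: [8.1, 5.8, -3.1]
opening: 0.01
grasp_force: 58.4
```

Call:
play_rows:
  offset:
    - [0.012,0,0]
    - [0,0,0]
    - [0,0,0]
    - [0,0,0]
    - [0,0,0]
    - [0,0,-0.15]
    - [0,0,-0.25]
    - [0,0,-0.25]
  yaw: [0,0,0,0,0,0,0,0]
  hand: [1,0.3,-0.2,-0.6,-0.6,-0.6,-0.6,-0.6]

```text
time_s: 7.88
ee_pos: [0.529, -0.102, 0.2276]
ee_rot: [-3.128, 0.291, 0.001]
contact_force: [0.4, 0.3, -0.3]
opening: 0.0683
grasp_force: 0.0
```

Call:
play_rows:
  offset:
    - [-0.3,0.3,0]
    - [-0.3,0.3,0]
    - [-0.3,0.3,0]
    - [-0.3,0.3,0]
    - [0,0,0]
  yaw: [0,0,0,0,0]
  hand: [1,1,1,1,1]

```text
time_s: 8.5
ee_pos: [0.3198, -0.2447, 0.2268]
ee_rot: [3.127, -0.3, -0.001]
contact_force: [-0.1, 0.3, -0.1]
opening: 0.0003
grasp_force: 0.0
```

Run:
```python
from h import *
crop("top","pics/t2.png",235,95,345,205,5)
th=.18;h=np.array([.609,.088]);d=np.array([-np.sin(th),-np.cos(th)]);n=np.array([np.cos(th),-np.sin(th)])
for nm,p in [("end",h+.25*d+.007*n),("press",h+.19*d+.024*n),("gapback",h+.19*d+.007*n)]:print(nm,p, proj("top",[*p,.168]))
print(manip.get_state()["ee_pos"])
```

```text
end [ 0.57112951 -0.15921413] (np.float64(324.9737882915699), np.float64(187.2992268088541))
press [ 0.59859663 -0.10322701] (np.float64(306.9008794393042), np.float64(178.6518196143675))
gapback [ 0.58187129 -0.10018351] (np.float64(305.9791433640333), np.float64(183.89520056599207))
[ 0.32159758 -0.24418182  0.22700558]
```

View pics/t2.png

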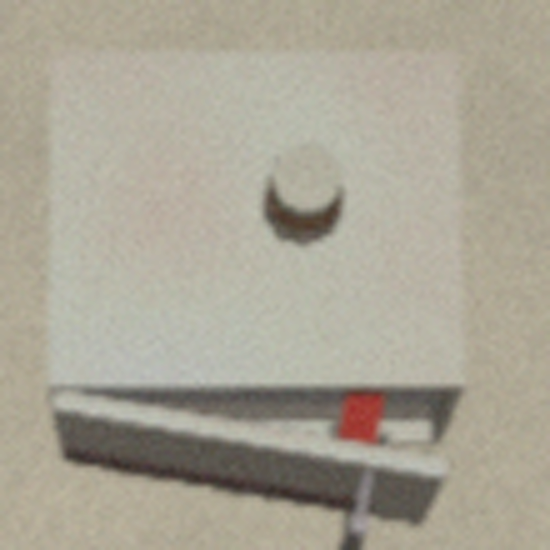

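The door is ajar with the red hook arm visible at crop (342–385, 393–440), i.e. centre about px (307.4,178).

Run:
```python
from h import *
im=manip.snapshot("top").astype(int);m=((im[:,:,0]>90)&(im[:,:,1]<70)&(im[:,:,2]<80)).astype(np.uint8);m[:160]=0;m[200:]=0;m[:,:295]=0;m[:,320:]=0
ys,xs=np.nonzero(m);print(len(xs),xs.min(),xs.max(),ys.min(),ys.max(),xs.mean(),ys.mean())
print(ray("top",(xs.mean(),ys.mean()),.143),ray("top",(xs.mean(),ys.max()),.143))
for u,v,z in[(362,448,.168),(362,387,.17)]:print(ray("top",(235+u/5,95+v/5),z))
```

```text
61 303 310 174 183 306.8032786885246 178.72131147540983
[ 0.60398646 -0.10461948  0.143     ] [ 0.59012918 -0.10447811  0.143     ]
[ 0.5796344  -0.10458801  0.168     ]
[ 0.61813757 -0.1048546   0.17      ]
```

Call:
play_rows:
  offset:
    - [0,0,0]
    - [0,0,0]
    - [0.293,-0.183,0]
    - [0.293,-0.183,0]
    - [0.293,-0.183,0]
    - [0.293,-0.183,0]
    - [0.293,-0.183,0]
    - [0.293,-0.183,0]
  yaw: [-0.72,-0.72,0,0,0,0,0,0]
  hand: [1,1,1,1,1,1,1,1]

```text
time_s: 9.6
ee_pos: [0.6021, -0.0981, 0.2265]
ee_rot: [-3.139, 0.128, -0.0]
contact_force: [-0.2, -0.9, 1.1]
opening: 0.0
grasp_force: 0.0
```

Call:
play_rows:
  offset:
    - [0,0,0]
    - [0,0,0]
    - [0,0,0.15]
    - [0,0,0.12]
    - [0,0,0]
    - [0,0,0]
  yaw: [0,0,0,0,0,0]
  hand: [1,1,1,1,1,1]

```text
time_s: 10.35
ee_pos: [0.5997, -0.1016, 0.1868]
ee_rot: [3.139, -0.133, 0.001]
contact_force: [-0.1, 1.3, 0.5]
opening: -0.0002
grasp_force: 0.0
```

Run:
```python
from h import *
crop("scene","pics/s2.png",190,150,310,240,6)
print(manip.get_state()["ee_pos"], proj("scene",manip.get_state()["ee_pos"]),proj("scene",[.599,-.104,.17]))
```

```text
[ 0.59999498 -0.10162833  0.18704409] (np.float64(257.18847917388536), np.float64(217.20254202107773)) (np.float64(256.39754125991965), np.float64(223.66901142575657))
```

View pics/s2.png

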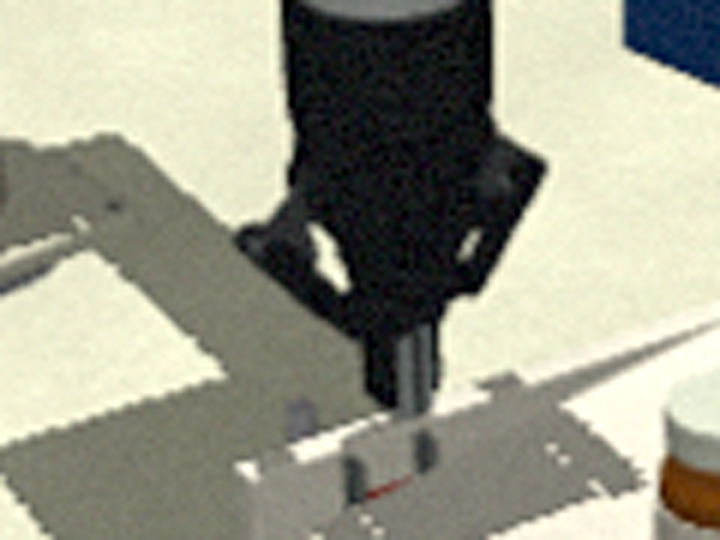

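The fingertips, at crop (400,410), hang over the gap, and a sliver of red hook shows at (390,490). They are lined up, so I'll go down gently.

Call:
play_rows:
  offset:
    - [-0.004,0.017,0.03]
    - [0,0,0.06]
    - [0,0,0.05]
    - [0,0,0.04]
    - [0,0,0.03]
    - [0,0,0]
  yaw: [0,0,0,0,0,0]
  hand: [1,1,1,1,1,1]

```text
time_s: 11.15
ee_pos: [0.5986, -0.1038, 0.1543]
ee_rot: [-3.139, 0.133, 0.001]
contact_force: [-0.5, -0.2, 0.7]
opening: -0.0002
grasp_force: 0.0
```

Call:
play_rows:
  offset:
    - [0,0,0.03]
    - [0,0,0.025]
    - [0,0,0]
    - [0,0,0]
  yaw: [0,0,0,0]
  hand: [1,1,1,1]

```text
time_s: 11.65
ee_pos: [0.5989, -0.1039, 0.1466]
ee_rot: [3.139, -0.133, 0.0]
contact_force: [0.2, -0.0, 0.2]
opening: -0.0002
grasp_force: 0.0
```

Call:
play_rows:
  offset:
    - [0,0,0.009]
    - [0,0,0.009]
    - [0,0,0]
  yaw: [0,0,0]
  hand: [1,1,1]

```text
time_s: 12.02
ee_pos: [0.5987, -0.1038, 0.1437]
ee_rot: [-3.139, 0.133, 0.0]
contact_force: [0.3, 0.1, 1.4]
opening: -0.0001
grasp_force: 0.0
```

Call:
play_rows:
  offset:
    - [0,0,0.007]
    - [0,0,0.007]
    - [0,0,0]
  yaw: [0,0,0]
  hand: [1,1,1]

```text
time_s: 12.4
ee_pos: [0.5991, -0.1039, 0.1421]
ee_rot: [3.139, -0.133, 0.001]
contact_force: [0.1, 1.2, 3.9]
opening: 0.0001
grasp_force: 1.6
```

Call:
play_rows:
  offset:
    - [0,0,0.008]
    - [0,0,0.008]
    - [0,0,0.007]
    - [0,0,0]
  yaw: [0,0,0,0]
  hand: [1,1,1,1]

```text
time_s: 12.9
ee_pos: [0.5991, -0.1039, 0.1384]
ee_rot: [3.139, -0.133, 0.001]
contact_force: [0.4, 0.2, 3.5]
opening: 0.0
grasp_force: 2.2
```

Call:
play_rows:
  offset:
    - [-0.01,0,0]
    - [-0.01,0,0]
    - [-0.008,0,0]
    - [0,0,0]
  yaw: [0,0,0,0]
  hand: [1,1,1,1]

```text
time_s: 13.4
ee_pos: [0.5955, -0.1036, 0.1385]
ee_rot: [3.139, -0.133, 0.003]
contact_force: [5.9, -0.8, 2.4]
opening: 0.0001
grasp_force: 3.9
```

Call:
play_rows:
  offset:
    - [0,0,0.007]
    - [-0.002,0,0]
    - [0,0,0]
  yaw: [0,0,0]
  hand: [1,1,1]

```text
time_s: 13.78
ee_pos: [0.5956, -0.1037, 0.1381]
ee_rot: [3.138, -0.133, 0.005]
contact_force: [4.6, 1.1, 6.4]
opening: 0.0003
grasp_force: 5.1
```

Call:
play_rows:
  offset:
    - [0,0,0.007]
    - [0,0,0]
    - [0,0,0]
  yaw: [0,0,0]
  hand: [1,1,1]

```text
time_s: 14.15
ee_pos: [0.5957, -0.1037, 0.1373]
ee_rot: [3.138, -0.133, 0.005]
contact_force: [4.4, -0.0, 8.5]
opening: -0.0003
grasp_force: 5.0
```

Call:
play_rows:
  offset:
    - [0,0,0.007]
    - [0,0,0]
    - [0,0,0]
  yaw: [0,0,0]
  hand: [1,1,1]

```text
time_s: 14.52
ee_pos: [0.5956, -0.1037, 0.1364]
ee_rot: [3.138, -0.133, 0.005]
contact_force: [4.4, -0.6, 9.1]
opening: 0.0002
grasp_force: 5.3
```

Call:
play_rows:
  offset:
    - [0,0,0.007]
    - [0,0,0]
    - [0,0,0]
  yaw: [0,0,0]
  hand: [1,1,1]

```text
time_s: 14.9
ee_pos: [0.5956, -0.1036, 0.1353]
ee_rot: [3.138, -0.133, 0.005]
contact_force: [3.5, 0.9, 9.3]
opening: -0.0001
grasp_force: 5.4
```

Call:
play_rows:
  offset:
    - [0,0,0.007]
    - [-0.002,0,0]
    - [0,0,0]
  yaw: [0,0,0]
  hand: [1,1,1]

```text
time_s: 15.28
ee_pos: [0.5954, -0.1037, 0.1343]
ee_rot: [3.138, -0.133, 0.005]
contact_force: [3.6, 0.9, 9.2]
opening: -0.0001
grasp_force: 5.8
```

Call:
play_rows:
  offset:
    - [0,0,0.007]
    - [0,0,0]
    - [0,0,0]
  yaw: [0,0,0]
  hand: [1,1,1]

```text
time_s: 15.65
ee_pos: [0.5941, -0.1035, 0.1327]
ee_rot: [3.139, -0.133, 0.0]
contact_force: [2.6, 0.2, 9.2]
opening: 0.0001
grasp_force: 4.7
```

Call:
play_rows:
  offset:
    - [-0.01,0,0]
    - [0,0,0]
  yaw: [0,0]
  hand: [1,1]

```text
time_s: 15.9
ee_pos: [0.5923, -0.1033, 0.1325]
ee_rot: [-3.139, 0.133, 0.0]
contact_force: [0.7, -0.1, 7.7]
opening: 0.0003
grasp_force: 4.4
```

Call:
play_rows:
  offset:
    - [-0.03,0,0]
    - [-0.038,0,0]
    - [-0.038,0,0]
    - [-0.038,0,0]
  yaw: [0.36,0.45,0.45,0.45]
  hand: [1,1,1,1]

```text
time_s: 16.4
ee_pos: [0.5709, -0.1, 0.1324]
ee_rot: [-3.124, 0.322, 0.0]
contact_force: [0.9, 3.2, 8.1]
opening: 0.0001
grasp_force: 3.9
```

Call:
play_rows:
  offset:
    - [-0.038,0,0]
    - [-0.038,0,0]
    - [-0.038,0,0]
    - [-0.038,0,0]
    - [-0.038,0,0]
  yaw: [0.45,0.45,0.45,0.45,0.45]
  hand: [1,1,1,1,1]

```text
time_s: 17.02
ee_pos: [0.5436, -0.0922, 0.1324]
ee_rot: [-3.089, 0.566, -0.0]
contact_force: [2.5, 4.3, 6.3]
opening: 0.0005
grasp_force: 3.4
```

Call:
play_rows:
  offset:
    - [0,0,-0.03]
    - [0,0,-0.04]
    - [0,0,-0.04]
    - [0,0,0]
  yaw: [0,0,0,0]
  hand: [1,1,1,1]

```text
time_s: 17.52
ee_pos: [0.5434, -0.0932, 0.1486]
ee_rot: [3.09, -0.564, -0.001]
contact_force: [1.2, -0.3, -0.4]
opening: 0.0005
grasp_force: 0.0
```

Call:
play_rows:
  offset:
    - [-0.05,0,0]
    - [-0.05,0,0]
    - [-0.05,0,0]
    - [-0.05,0,0]
    - [-0.05,0,0]
    - [-0.05,0,0]
    - [-0.05,0,0]
    - [-0.05,0,0]
  yaw: [0.57,0.57,0.57,0.57,0.57,0.57,0.57,0.57]
  hand: [1,1,1,1,1,1,1,1]

```text
time_s: 18.52
ee_pos: [0.4909, -0.0644, 0.1482]
ee_rot: [2.961, -1.049, -0.0]
contact_force: [0.6, -0.5, 0.6]
opening: -0.0003
grasp_force: 0.4
```

Run:
```python
from h import *
s=manip.get_state();print(s["joints"].round(3),s["ee_pos"],s["contact_force"])
x=Ro.from_rotvec(s["ee_rot"]).as_matrix()[:,0];yaw=np.arctan2(x[1],x[0]);print(yaw)
tx=np.array([np.cos(yaw),np.sin(yaw)]);ty=np.array([tx[1],-tx[0]])
h=np.array([.609,.088]);p=s["ee_pos"][:2].copy()
for th in np.arange(.84,1.46,.06):
    f=th+yaw;d=np.array([-np.sin(th),-np.cos(th)]);n=np.array([np.cos(th),-np.sin(th)])
    q=h+.19*d+(.007+11e-3*np.cos(f)+14.5e-3*np.sin(f))*n
    print(round(th,2),q.round(4),((q-p)@tx/.15).round(3),((q-p)@ty/.15).round(3));p=q
```

```text
[-0.154  0.358  1.974 -0.     0.81   2.097] [ 0.49094783 -0.0644492   0.14821588] [ 0.58120563 -0.49375646  0.60095013]
-0.6809406190145908
0.84 [ 0.481  -0.0538] -0.096 -0.013
0.9 [ 0.4732 -0.0465] -0.071 -0.005
0.96 [ 0.4657 -0.0386] -0.071 -0.009
1.02 [ 0.4587 -0.0304] -0.071 -0.014
1.08 [ 0.4522 -0.0216] -0.071 -0.018
1.14 [ 0.4461 -0.0125] -0.07 -0.022
1.2 [ 0.4405 -0.003 ] -0.069 -0.026
1.26 [0.4355 0.0069] -0.068 -0.03
1.32 [0.431  0.0171] -0.066 -0.034
1.38 [0.4271 0.0277] -0.064 -0.038
1.44 [0.4239 0.0385] -0.062 -0.042
```

Call:
play_rows:
  offset:
    - [-0.048,-0.006,0]
    - [-0.048,-0.006,0]
    - [-0.071,-0.005,0]
    - [-0.071,-0.009,0]
    - [-0.071,-0.014,0]
    - [-0.071,-0.018,0]
    - [-0.07,-0.022,0]
    - [-0.035,-0.013,0]
  yaw: [0,0,0,0,0,0,0,0]
  hand: [1,1,1,1,1,1,1,1]

```text
time_s: 19.52
ee_pos: [0.4428, -0.0072, 0.1485]
ee_rot: [2.962, -1.046, -0.001]
contact_force: [1.6, 0.4, -0.5]
opening: 0.0001
grasp_force: 0.3
```

Call:
play_rows:
  offset:
    - [-0.034,-0.013,0]
    - [-0.034,-0.015,0]
    - [-0.034,-0.015,0]
    - [-0.033,-0.017,0]
    - [-0.033,-0.017,0]
    - [-0.032,-0.019,0]
    - [-0.032,-0.019,0]
    - [-0.03,-0.02,0]
  yaw: [0,0,0,0,0,0,0,0]
  hand: [1,1,1,1,1,1,1,1]

```text
time_s: 20.52
ee_pos: [0.4254, 0.033, 0.1485]
ee_rot: [2.962, -1.047, -0.0]
contact_force: [0.1, -1.0, -0.1]
opening: 0.0002
grasp_force: 0.3
```

Run:
```python
from h import *
crop("top","pics/t3.png",200,120,340,260,4)
s=manip.get_state();print(s["joints"].round(3),s["ee_pos"],s["contact_force"])
```

```text
[0.05  0.269 2.115 0.    0.757 2.3  ] [0.4251823  0.0333408  0.14848284] [0.20654028 0.29755185 0.58693038]
```

View pics/t3.png

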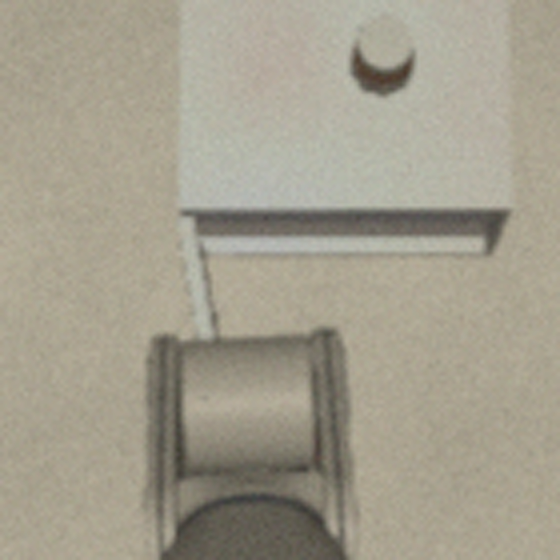

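The door stands at roughly 1.40 rad: its top edge runs from (188,220) to (208,335) in the crop. I'll back off a little and lift clear.

Call:
play_rows:
  offset:
    - [0.02,0.015,0]
    - [0,0,0]
    - [0,0,-0.15]
    - [0,0,-0.3]
    - [0,0,-0.3]
    - [0.2,0.3,-0.1]
    - [0.2,0.3,0]
    - [0,0.3,0]
  yaw: [0,0,0,0,0,0,0,0]
  hand: [1,1,1,1,1,1,1,1]

```text
time_s: 21.58
ee_pos: [0.3889, -0.1159, 0.2766]
ee_rot: [2.962, -1.048, 0.003]
contact_force: [0.8, -0.4, -0.8]
opening: 0.0
grasp_force: 0.0
```

Call:
play_rows:
  offset:
    - [0,0.3,0]
    - [0,0.3,0]
    - [0,0,0]
    - [0,0,0]
    - [0,0,0]
  yaw: [0,0,0,0,0]
  hand: [1,1,1,1,1]

```text
time_s: 22.2
ee_pos: [0.3324, -0.1832, 0.276]
ee_rot: [-2.963, 1.045, -0.0]
contact_force: [0.7, -0.3, -0.8]
opening: 0.0001
grasp_force: 0.0
```

Run:
```python
from h import *
crop("top","pics/t4.png",200,90,400,290,3)
s=manip.get_state();print(s["ee_pos"],s["contact_force"],abs(s["joint_vel"]).max())
```

```text
[ 0.33237528 -0.18306126  0.27597542] [-0.23027714 -0.45556329  0.25721317] 0.002424585239354253
```

View pics/t4.png

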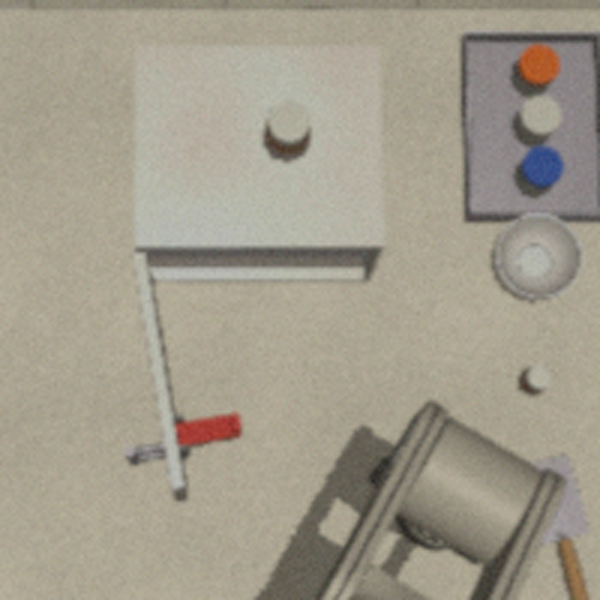

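The door stands clear at about 1.40 rad, from (140,252) to (180,492), with the red hook intact. Nothing else has moved and the arm is free.

```bash
python3 -c "
from rig import manip
print(manip.finish_job())"
```

```text
the job is handed in; nothing more can be done
None
```

The job is handed in, but the call gave no verdict: the door caught on the hook at about 0.18 rad, the hook slipped free when pressed about 10 mm (force under 10 N), and the door now stands at about 1.40 rad (80°) with the arm clear and nothing else seen to move.

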